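# Press the vanity light keys in order

### The arm

A 7-joint arm with a two-finger parallel gripper is mounted at the origin on the work surface. World frame = base frame: x ahead of the robot, y to its left, z up, the work surface at z = 0. Lengths are in m, angles in rad, forces in N, time in s.
With the tool pointing down it reaches from about 0.4 to 0.85 m from the base axis. Payload 10.4 kg.
Tool frame: the origin (TCP) lies midway between the tips of the shut fingers; the grasp point (between the pads) lies 19 mm behind it; z points along the fingers, y is the direction in which the jaws open and shut (so a half turn about z gives the same grasp; the last joint's range is limited). The gripper opens to 85 mm and grips with 20 to 120 N. Pads are 22 mm wide; open, the fingers measure 114 mm over their backs; the gripper's body (76 mm by 85 mm) begins 54 mm behind the grasp point. The pads swing forward as they close: fully open they stand 13 mm farther back than shut.
Start: joints at [1.262, 0.332, -0.065, 1.46, 0.022, 1.35, -0.088], TCP at [0.176, -0.6, 0.231] pointing down, gripper open.
Joint ranges: [-2.6, 2.6], [-0.5, 2.12], [-1.47, 1.34], [0.16, 2.42], [-1.27, 4.41], [0.06, 2.06], [-2.6, 2.6]. Speed limits (rad/s): [2.22, 2.22, 2.79, 2.79, 3.14, 3.14, 3.14].

### API

Orientations are given as a unit quaternion [x, y, z, w].
In Python, from workcell import manip, viewer gives the robot as it stands.
- The arm moves only by the tool move_arm, never from a script. Its argument "deltas" is a list of rows, each a list of 7 numbers: the shift along the tool's x, y, z in m, then the turn, a rotation vector about the tool's x, y, z in degrees, then the opening, from -1 (shut) to 1 (fully open). In form: [[dx, dy, dz, wx, wy, wz, gripper], ...]. A call has 1 to 10 rows; each row shifts and turns the commanded pose from where the row before left it, along the tool's axes as they then stand; what a row does not reach is not made up. A row lasts 1/8 s, in which the tool goes at most 62.5 mm and 10.7 degrees, less where a joint would pass 70% of its speed; a pose out of reach is approached as far as the arm can. A call with a gripper value outside its range is refused whole. The fingers move at their own pace and stop on an object; "force" is the grip in N (left out, the last holds). Time passes only in rows, so rows that do not move let the fingers close. It gives the time, the measured TCP pose, the force and the opening at its end, in the units of the state.
- manip.get_obs(): the state, without advancing time (a new reading comes with each control period).
- viewer.camera(name): name is "side" or "top"; returns (picture, depth): 400x640x3 uint8, red, green, blue; 400x640 float32, m along the optical axis (not along the pixel's ray), 0 where there is no reading.
- viewer.calibration(name): a dict with "fx", "fy", "cx", "cy" (pixels), "dist" ([k1, k2, p1, p2, k3] as OpenCV has them; the pictures are not rectified), "R" (3x3) and "t" (3): a world point X has camera coordinates R X + t. Camera axes: x right, y down, z forward; pixel columns grow to the right and rows downward; lengths in m; the calibration is good to about 2 mm. A picture is of the moment at which its call begins. calibration takes no time and is no camera call.
- manip.hand_in(): hands the job in, once; it reports no verdict.
The state is a dict: "clock": time; "joint_pos": joint angles; "joint_velocities": joint speeds; "tau": joint torques, N m; "position": TCP position; "ee_rot": TCP orientation; "ft_force": force on the tool from outside, world axes, zero at the start; "torque": the same for the moment, N m; "grip_width": opening from 0.0 (shut) to 1.0 (fully open).
Only numpy, scipy, OpenCV 4.12 (cv2) and the standard library are available. Lean on these libraries where they do the work, as an engineer would, in place of code of your own. Each camera call takes 0.05 s, during which the arm holds its last target.

### The job

Set the vanity light from the four-key dock on the desk: with the fingertips, lightly press down the large round power key so that it stays right down, then the long bar-shaped tone key, then the square dimmer key, in that order. Leave the small round timer key up and every switch module seated flat in the dock; do not pick up or shift anything else on the desk.

Things in the scene. Friction and masses are not known exactly. Their poses are not given: they have to be found in the camera images.
- dock: flat aluminium charging dock fixed to the desk top: 66 mm (x) x 269 mm (y) x 12 mm high, with a row of four square pockets along its y, centres 64 mm apart (y = -96, -32, +32, +96 mm). Origin: centre of its underside, on the desk top (z = 0). Which module sits in which pocket varies; the dock's place and yaw vary.
- mod_round: loose black switch module, 48 x 48 x 26 mm, 150 g, standing in a dock pocket (about 2 mm of play all round, pocket floor 4 mm above the desk top) and carrying the large round key, a flat disc 38 mm across. Origin: centre of its underside; z up. Its top face is 30 mm above the desk top.
- top_round (a point): centre of the top face of the large round key, a flat disc 38 mm across; white plastic. It stands 11 mm above its module while up (41 mm above the desk top) and 3 mm above it when fully down; the point moves with the key.
- key_round (a joint): how far the large round key is pressed straight down, in m: 0 = up, 0.008 = hard down. It moves against a steady friction of about 2.5 N and stays where it is left (no return spring); beyond 0.008 it is rigid. Counts as down beyond 0.0055.
- mod_bar: loose black switch module, 48 x 48 x 26 mm, 150 g, standing in a dock pocket (about 2 mm of play all round, pocket floor 4 mm above the desk top) and carrying the long bar-shaped key, 42 mm x 12 mm (its long side along the module's x). Origin: centre of its underside; z up. Its top face is 30 mm above the desk top.
- top_bar (a point): centre of the top face of the long bar-shaped key, 42 mm x 12 mm (its long side along the module's x); white plastic. It stands 11 mm above its module while up (41 mm above the desk top) and 3 mm above it when fully down; the point moves with the key.
- key_bar (a joint): how far the long bar-shaped key is pressed straight down, in m: 0 = up, 0.008 = hard down. It moves against a steady friction of about 2.5 N and stays where it is left (no return spring); beyond 0.008 it is rigid. Counts as down beyond 0.0055.
- mod_square: loose black switch module, 48 x 48 x 26 mm, 150 g, standing in a dock pocket (about 2 mm of play all round, pocket floor 4 mm above the desk top) and carrying the square key, 25 mm x 25 mm. Origin: centre of its underside; z up. Its top face is 30 mm above the desk top.
- top_square (a point): centre of the top face of the square key, 25 mm x 25 mm; white plastic. It stands 11 mm above its module while up (41 mm above the desk top) and 3 mm above it when fully down; the point moves with the key.
- key_square (a joint): how far the square key is pressed straight down, in m: 0 = up, 0.008 = hard down. It moves against a steady friction of about 2.5 N and stays where it is left (no return spring); beyond 0.008 it is rigid. Counts as down beyond 0.0055.
- mod_dot: loose black switch module, 48 x 48 x 26 mm, 150 g, standing in a dock pocket (about 2 mm of play all round, pocket floor 4 mm above the desk top) and carrying the small round key, a button 14 mm across (to be left up). Origin: centre of its underside; z up. Its top face is 30 mm above the desk top.
- top_dot (a point): centre of the top face of the small round key, a button 14 mm across (to be left up); white plastic. It stands 11 mm above its module while up (41 mm above the desk top) and 3 mm above it when fully down; the point moves with the key.
- key_dot (a joint): how far the small round key is pressed straight down, in m: 0 = up, 0.008 = hard down. It moves against a steady friction of about 2.5 N and stays where it is left (no return spring); beyond 0.008 it is rigid.
- blender_case: egg-shaped hard silicone make-up blender case, 65 mm across, 68 mm high, standing loose beside one end of the dock. Origin: centre of its underside.
- nail_file: glass nail file, 135 mm (y) x 12 x 4 mm, lying loose on the robot's side of the dock. Origin: centre of its underside.
- brow_pencil: teal plastic brow pencil, 130 mm (y) x 9 mm thick, lying loose on the far side of the dock. Origin: centre of its underside.
- mirror: small rectangular mirror, 100 mm wide (along its y), 70 mm tall, its face towards its own -x, leaning back on a 60 x 100 mm foot, loose beside the other end of the dock. Origin: centre of the underside near the foot's middle.
Mind the look-alikes: they are no part of the job. Leave any yellow look-alike of the mod_round alone.

How it is judged:
By the outcome, as a careful person would: the job done as asked, in the order asked, and still so for the second after the job is handed in, with the robot touching nothing.
It also fails if it takes over 45 s, if anything falls off the work surface, if the arm or the gripper's body presses on something with over 40 N, if the wrist force passes 120 N, or if a joint passes its speed limit or range.

## Working session

There is one attempt and no reset: what is moved stays moved. The work goes in short steps, Python scripts to look and compute and a tool call to move; the robot and the scene stay as the last step left them, time stands still between calls to the robot, and variables do not carry over. Pictures are saved under pics/ and viewed, and the job is handed in when it is done.

Besides the shell and the picture viewer there is one more tool, called after "Call:" as name(argument=value, ...) on one line, values as JSON. move_arm: Moves the arm, as the interface text tells. Its arguments: {"type":"object","properties":{"deltas":{"type":"array"},"force":{"type":"number"}},"required":["deltas"]}

```bash
mkdir -p pics; ls; python3 - <<'E'
from workcell import manip, viewer
import cv2, numpy as np
for n in ["top","side"]:
    p,d=viewer.camera(n); cv2.imwrite(f"pics/{n}0.png",p[:,:,::-1]); np.save(f"{n}0.npy",d)
    print(n,viewer.calibration(n))
print(manip.get_obs())
E
```

```text
pics
top {'fx': 511.0916821504527, 'fy': 511.0916821504527, 'cx': 317.06230586235733, 'cy': 203.16238133764836, 'dist': array([-0.09525818,  0.        ,  0.        ,  0.        ,  0.        ]), 'R': array([[-0.01504792, -0.99986067,  0.00722496],
       [-0.9990391 ,  0.0147373 , -0.04127586],
       [ 0.04116363, -0.00783913, -0.99912167]]), 't': array([0.01372515, 0.56239953, 1.01631552])}
side {'fx': 384.06177683764855, 'fy': 384.06177683764855, 'cx': 316.018566955411, 'cy': 206.13316585348517, 'dist': array([-0.09098851,  0.        ,  0.        ,  0.        ,  0.        ]), 'R': array([[-0.80305105, -0.59541681,  0.02424525],
       [-0.28991463,  0.35482016, -0.88884879],
       [ 0.5206328 , -0.72082001, -0.45755874]]), 't': array([0.45467252, 0.23179718, 0.50785055])}
{'clock': 0.1, 'joint_pos': array([ 1.26240964,  0.33281218, -0.06472159,  1.46084139,  0.02161731,
        1.34990691, -0.08852312]), 'joint_velocities': array([ 0.00113397, -0.00027012, -0.00024581, -0.00094188, -0.00107362,
       -0.00117836, -0.00068932]), 'tau': array([ 1.06359934e-03, -6.26746774e+01,  4.91721975e-02, -3.92431605e+01,
        1.64540496e-02,  6.81300779e-03,  6.35441165e-05]), 'position': array([ 0.17610579, -0.59933073,  0.23060098]), 'ee_rot': array([ 9.89806484e-01,  1.42417416e-01, -1.23572055e-04, -6.23655347e-04]), 'ft_force': array([ 0.12746698, -0.10939571, -0.77240076]), 'torque': array([0.00990912, 0.0189669 , 0.01362637]), 'grip_width': 0.9999479482204044}
```

View pics/top0.png

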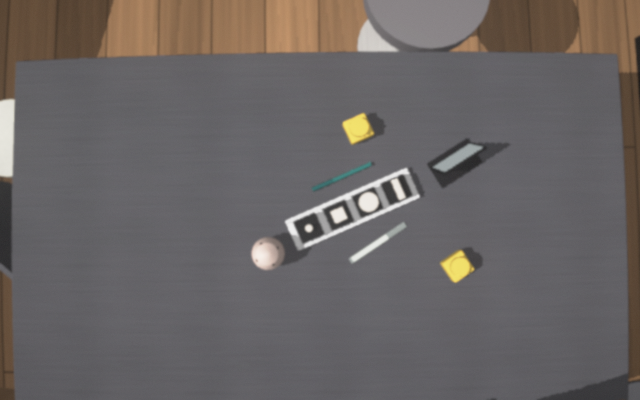

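View pics/side0.png

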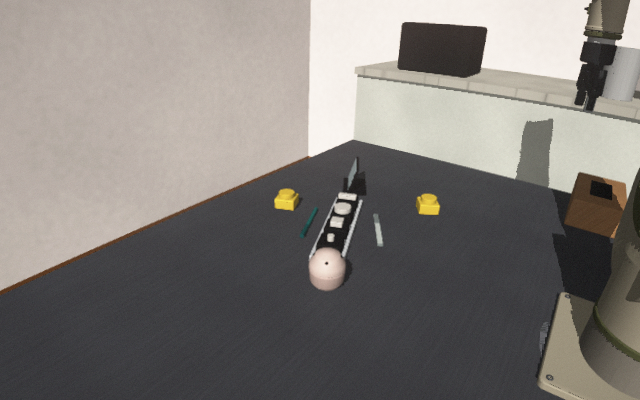

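```bash
python3 - <<'E'
import cv2
p=cv2.imread("pics/top0.png")
c=p[140:280,240:420]; cv2.imwrite("pics/c0.png",cv2.resize(c,None,fx=4.2,fy=4.2,interpolation=cv2.INTER_CUBIC))
E
```

```text
(no output)
```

View pics/c0.png

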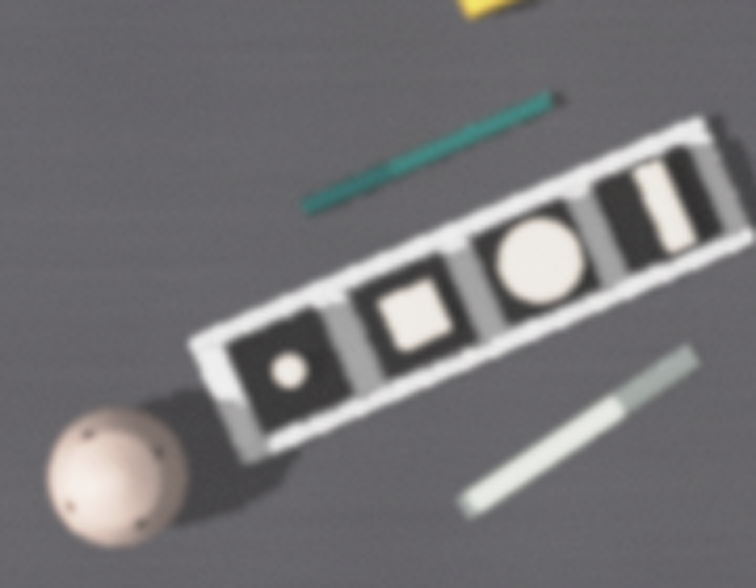

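The crop shows, from left to right, the dot (289,370), square (415,316), round (540,262) and bar (665,207) keys, all of them up. Next I'll project these onto z = 41 mm.

```bash
cat > h.py <<'E'
from workcell import manip, viewer
import cv2, numpy as np
def ray(n,uv,z):
    c=viewer.calibration(n); K=np.array([[c['fx'],0,c['cx']],[0,c['fy'],c['cy']],[0,0,1]])
    q=cv2.undistortPoints(np.array(uv,float).reshape(-1,1,2),K,c['dist'])[:,0]
    R,t=c['R'],c['t']; o=-R.T@t; d=np.c_[q,np.ones(len(q))]@R
    return o+d*((z-o[2])/d[:,2])[:,None]
def pt(n,uv,d):
    c=viewer.calibration(n); K=np.array([[c['fx'],0,c['cx']],[0,c['fy'],c['cy']],[0,0,1]])
    q=cv2.undistortPoints(np.array(uv,float).reshape(-1,1,2),K,c['dist'])[:,0]
    X=np.c_[q,np.ones(len(q))]*np.array([d[int(round(v)),int(round(u))] for u,v in uv])[:,None]
    return (X-c['t'])@c['R']
E
python3 - <<'E'
from h import *
uv=[((u+.5)/4.2-.5+240,(v+.5)/4.2-.5+140) for u,v in [(289,370),(415,316),(540,262),(665,207)]]
P=ray("top",uv,.041); d=np.load("top0.npy")
print(np.round(P,4)); print(np.round(pt("top",uv,d),4))
print(np.linalg.norm(np.diff(P,axis=0),axis=1))
e=P[0]-P[3]; print("yaw", np.degrees(np.arctan2(e[1],e[0])))
from scipy.spatial.transform import Rotation as Ro
o=manip.get_obs(); R=Ro.from_quat(o['ee_rot']).as_matrix(); print(R.round(4))
# side view check
c=viewer.calibration("side");K=np.array([[c['fx'],0,c['cx']],[0,c['fy'],c['cy']],[0,0,1]])
print(cv2.projectPoints(P,cv2.Rodrigues(c['R'])[0],c['t'],K,c['dist'])[0][:,0].round(1))
E
```

```text
[[ 0.5137  0.0231  0.041 ]
 [ 0.5379 -0.0358  0.041 ]
 [ 0.5621 -0.0945  0.041 ]
 [ 0.587  -0.1536  0.041 ]]
[[ 0.5137  0.0231  0.0409]
 [ 0.5378 -0.0358  0.0419]
 [ 0.562  -0.0942  0.0439]
 [ 0.5871 -0.1538  0.0396]]
[0.06370046 0.06352661 0.06411901]
yaw 112.53238994023859
[[ 9.594e-01  2.819e-01 -4.000e-04]
 [ 2.819e-01 -9.594e-01  1.200e-03]
 [-1.000e-04 -1.300e-03 -1.000e+00]]
[[331.3 234.5]
 [337.8 219. ]
 [343.4 205.6]
 [348.1 193.7]]
```

Call:
move_arm(deltas=[[0,0,0,0,0,-6.1,-1],[0,0,0,0,0,0,-1]], force=40)

```text
clock: 0.35
position: [0.1761, -0.5995, 0.2309]
ee_rot: [0.981, 0.195, -0.0, -0.0]
ft_force: [0.5, 0.4, 0.2]
grip_width: 0.604
```

```bash
cat >> h.py <<'E'
from scipy.spatial.transform import Rotation as Ro
T=dict(round=[.5621,-.0945,.041],bar=[.587,-.1536,.041],square=[.5379,-.0358,.041])
def go(k,z):
    o=manip.get_obs(); R=Ro.from_quat(o['ee_rot']).as_matrix()
    t=np.array(T[k]); t[2]=z
    print(o['clock'],o['position'].round(4),o['ft_force'].round(2),o['grip_width'].round(3)); print(R.round(4)); print("delta",(R.T@(t-o['position'])).round(4), "turn z needed", np.degrees(np.arctan2(-R[0,1],-R[1,1])*1).round(2))
E
python3 -c "
from h import *
go('round',.1)"
```

```text
Traceback (most recent call last):
  File "h.py", line 18, in go
    print(o['clock'],o['position'].round(4),o['ft_force'].round(2),o['grip_width'].round(3)); print(R.round(4)); print("delta",(R.T@(t-o['position'])).round(4), "turn z needed", np.degrees(np.arctan2(-R[0,1],-R[1,1])*1).round(2))
                                                                   ^^^^^^^^^^^^^^^^^^^^^
AttributeError: 'float' object has no attribute 'round'
```

```bash
sed -i "s/o\['grip_width'\].round(3)/o['grip_width']/" h.py
python3 -c "
from h import *
go('round',.2)"
```

```text
0.35 [ 0.1761 -0.5995  0.2309] [0.5  0.37 0.23] 0.6044235287303263
[[ 9.242e-01  3.818e-01 -2.000e-04]
 [ 3.818e-01 -9.242e-01  7.000e-04]
 [ 1.000e-04 -8.000e-04 -1.000e+00]]
delta [ 0.5495 -0.3193  0.0312] turn z needed -22.45
```

Call:
move_arm(deltas=[[0.02,-0.012,0,0,0,0,-1],[0.05,-0.029,0,0,0,0,-1],[0.05,-0.029,0,0,0,0,-1],[0.05,-0.029,0,0,0,0,-1],[0.05,-0.029,0,0,0,0,-1],[0.05,-0.029,0,0,0,0,-1],[0.05,-0.029,0,0,0,0,-1],[0.05,-0.029,0,0,0,0,-1],[0.05,-0.029,0,0,0,0,-1],[0.05,-0.029,0,0,0,0,-1]])

```text
clock: 1.6
position: [0.507, -0.1663, 0.2314]
ee_rot: [0.981, 0.193, 0.0, 0.0]
ft_force: [0.4, -0.3, 0.1]
grip_width: 0.002
```

```bash
python3 -c "
from h import *
go('round',.1)"
```

```text
1.6 [ 0.507  -0.1663  0.2314] [ 0.4  -0.35  0.11] 0.0023225472559225253
[[ 9.253e-01  3.793e-01  3.000e-04]
 [ 3.793e-01 -9.253e-01 -3.000e-04]
 [ 1.000e-04  4.000e-04 -1.000e+00]]
delta [ 0.0782 -0.0455  0.1314] turn z needed -22.29
```

Call:
move_arm(deltas=[[0.04,-0.023,0.03,0,0,0,-1],[0.0395,-0.023,0.04,0,0,0,-1],[0,0,0.04,0,0,0,-1],[0,0,0.03,0,0,0,-1],[0,0,0,0,0,0,-1]])

```text
clock: 2.22
position: [0.5604, -0.0946, 0.0892]
ee_rot: [0.981, 0.194, -0.002, -0.001]
ft_force: [0.0, 0.2, 0.9]
grip_width: -0.005
```

```bash
python3 - <<'E'
from h import *
go('round',.0345)
for n,(a,b,c,e) in dict(top=(140,280,270,450),side=(130,290,250,450)).items():
    p,d=viewer.camera(n); cv2.imwrite(f"pics/{n}1.png",cv2.resize(p[a:b,c:e,::-1],None,fx=4,fy=4,interpolation=cv2.INTER_CUBIC)[:600])
E
```

```text
2.225 [ 0.5604 -0.0946  0.0892] [0.02 0.17 0.91] -0.004579089811558778
[[ 0.9247  0.3806 -0.0043]
 [ 0.3806 -0.9247  0.001 ]
 [-0.0036 -0.0026 -1.    ]]
delta [0.0018 0.0007 0.0547] turn z needed -22.37
```

View pics/side1.png

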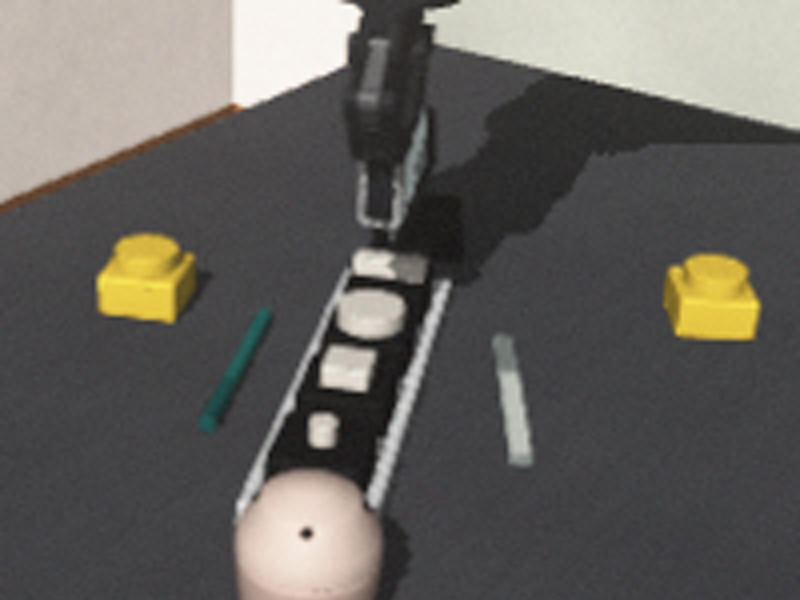

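View pics/top1.png

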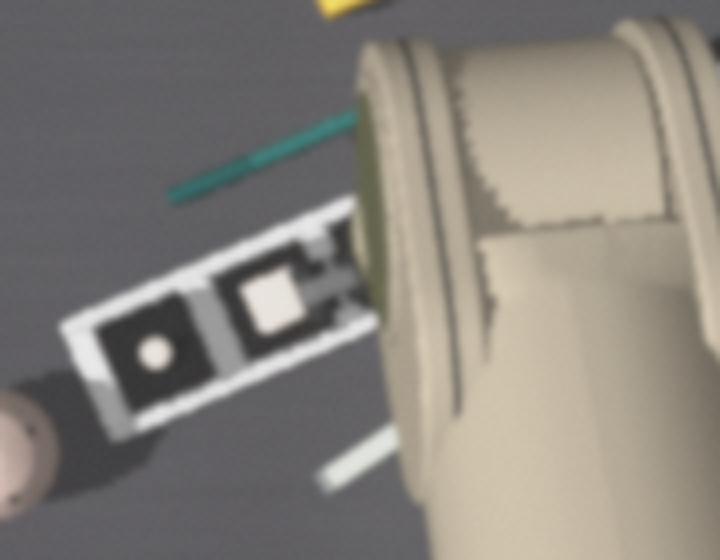

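The tip shows at about full-frame (345,189) in the side view, which matches the TCP above the round key. Now the descent.

Call:
move_arm(deltas=[[0.0015,0.0005,0.02,0,0,0,-1],[0,0,0.015,0,0,0,-1],[0,0,0.006,0,0,0,-1],[0,0,0,0,0,0,-1]])

```text
clock: 2.82
position: [0.5633, -0.0947, 0.0498]
ee_rot: [0.981, 0.195, -0.0, -0.0]
ft_force: [1.2, -0.2, 1.1]
grip_width: -0.003
```

```bash
python3 - <<'E'
from h import *
go('round',.0345)
E
```

```text
2.825 [ 0.5633 -0.0947  0.0498] [ 1.16 -0.21  1.1 ] -0.0030681016336923063
[[ 9.240e-01  3.823e-01 -9.000e-04]
 [ 3.823e-01 -9.240e-01  2.000e-04]
 [-7.000e-04 -5.000e-04 -1.000e+00]]
delta [-0.0011 -0.0006  0.0153] turn z needed -22.47
```

Call:
move_arm(deltas=[[-0.001,0,0.006,0,0,0,-1],[0,0,0.003,0,0,0,-1],[0,0,0.003,0,0,0,-1],[0,0,0,0,0,0,-1]])

```text
clock: 3.32
position: [0.5627, -0.0952, 0.0382]
ee_rot: [0.981, 0.195, 0.0, 0.0]
ft_force: [-0.3, -0.1, -0.0]
grip_width: 0.002
```

Call:
move_arm(deltas=[[0,0,0.0015,0,0,0,-1],[0,0,0.0015,0,0,0,-1]])

```text
clock: 3.58
position: [0.5629, -0.0951, 0.0355]
ee_rot: [0.981, 0.195, 0.0, 0.0]
ft_force: [-0.9, -0.1, 2.3]
grip_width: 0.002
```

Call:
move_arm(deltas=[[0,0,0.001,0,0,0,-1]])

```text
clock: 3.7
position: [0.5628, -0.0951, 0.0344]
ee_rot: [0.981, 0.195, 0.0, 0.0]
ft_force: [-0.5, 0.8, 1.4]
grip_width: 0.003
```

```bash
python3 - <<'E'
from h import *
go('round',.0335)
for n,(a,b,c,e) in dict(side=(140,260,280,400)).items():
    p,d=viewer.camera(n); cv2.imwrite(f"pics/{n}2.png",cv2.resize(p[a:b,c:e,::-1],None,fx=5,fy=5,interpolation=cv2.INTER_CUBIC)[:600])
E
```

```text
3.7 [ 0.5628 -0.0951  0.0344] [-0.48  0.84  1.38] 0.0029956206211115915
[[ 9.240e-01  3.823e-01  4.000e-04]
 [ 3.823e-01 -9.240e-01 -1.000e-04]
 [ 3.000e-04  2.000e-04 -1.000e+00]]
delta [-0.0005 -0.0008  0.0009] turn z needed -22.48
```

View pics/side2.png

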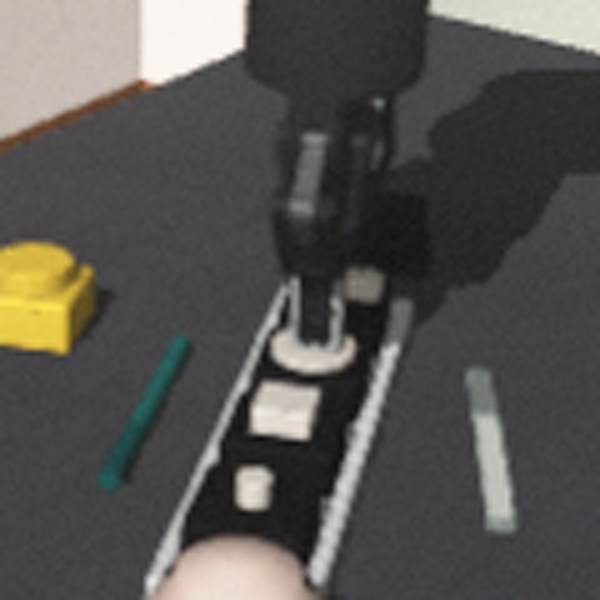

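The tip stands centred on the round key, around (315,345), and the key is visibly lower. I'll keep going until it bottoms out.

Call:
move_arm(deltas=[[0,0,0.001,0,0,0,-1],[0,0,0,0,0,0,-1]])

```text
clock: 4.0
position: [0.5628, -0.095, 0.0332]
ee_rot: [0.981, 0.195, 0.0, -0.0]
ft_force: [0.9, 0.0, 0.7]
grip_width: -0.001
```

Call:
move_arm(deltas=[[0,0,0.0007,0,0,0,-1],[0,0,0,0,0,0,-1]])

```text
clock: 4.25
position: [0.5629, -0.0951, 0.0331]
ee_rot: [0.981, 0.195, 0.0, 0.0]
ft_force: [-3.0, 0.8, 6.4]
grip_width: -0.001
```

Call:
move_arm(deltas=[[0,0,-0.004,0,0,0,-1],[0,0,-0.03,0,0,0,-1],[0,0.02,-0.01,0,0,0,-1],[0,0.0433,0,0,0,0,-1],[0,0,0,0,0,0,-1],[0,0,0,0,0,0,-1]])

```text
clock: 5.0
position: [0.5866, -0.1542, 0.0759]
ee_rot: [0.981, 0.194, -0.0, -0.0]
ft_force: [0.7, 0.3, 0.4]
grip_width: -0.001
```

```bash
python3 - <<'E'
from h import *
go('bar',.046)
for n,(a,b,c,e) in dict(side=(140,260,280,400)).items():
    p,d=viewer.camera(n); cv2.imwrite(f"pics/{n}3.png",cv2.resize(p[a:b,c:e,::-1],None,fx=5,fy=5,interpolation=cv2.INTER_CUBIC)[:600])
E
```

```text
5.0 [ 0.5866 -0.1542  0.0759] [0.67 0.3  0.44] -0.001029678025356804
[[ 9.244e-01  3.814e-01 -9.000e-04]
 [ 3.814e-01 -9.244e-01  4.000e-04]
 [-7.000e-04 -7.000e-04 -1.000e+00]]
delta [ 0.0006 -0.0004  0.0299] turn z needed -22.42
```

View pics/side3.png

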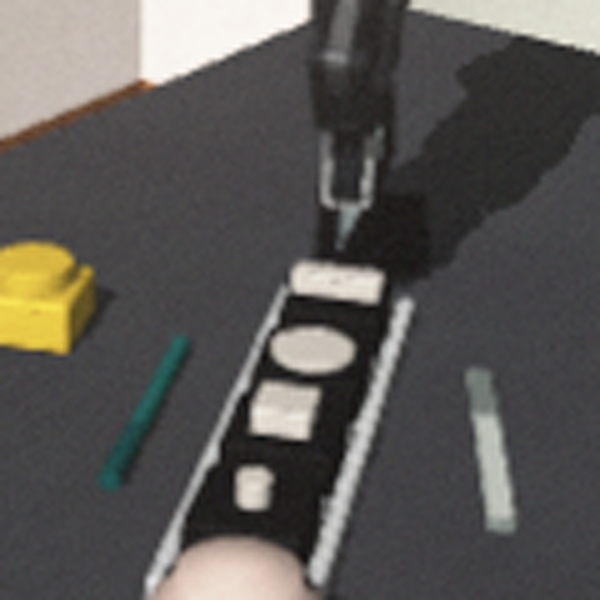

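The round key, around (313,349), is flat against its seated module, and the tip is above the bar key at (338,283). Next I'll press the bar.

Call:
move_arm(deltas=[[0,0,0.018,0,0,0,-1],[0,0,0.012,0,0,0,-1],[0,0,0.004,0,0,0,-1],[0,0,0.002,0,0,0,-1],[0,0,0.002,0,0,0,-1],[0,0,0.002,0,0,0,-1],[0,0,0.001,0,0,0,-1],[0,0,0,0,0,0,-1]])

```text
clock: 6.05
position: [0.5871, -0.1536, 0.0357]
ee_rot: [0.981, 0.195, 0.0, 0.0]
ft_force: [0.2, 0.9, 0.7]
grip_width: 0.006
```

Call:
move_arm(deltas=[[0,0,0.001,0,0,0,-1],[0,0,0,0,0,0,-1]])

```text
clock: 6.3
position: [0.5871, -0.1536, 0.0347]
ee_rot: [0.981, 0.195, 0.0, 0.0]
ft_force: [0.2, 0.0, 1.5]
grip_width: 0.0
```

Call:
move_arm(deltas=[[0,0,0.0007,0,0,0,-1],[0,0,0,0,0,0,-1]])

```text
clock: 6.55
position: [0.5871, -0.1536, 0.034]
ee_rot: [0.981, 0.195, 0.0, 0.0]
ft_force: [0.5, 0.3, 1.3]
grip_width: -0.005
```

Call:
move_arm(deltas=[[0,0,0.001,0,0,0,-1],[0,0,0,0,0,0,-1]])

```text
clock: 6.8
position: [0.5871, -0.1536, 0.0332]
ee_rot: [0.981, 0.195, 0.0, 0.0]
ft_force: [-0.8, 0.6, 4.3]
grip_width: -0.001
```

Call:
move_arm(deltas=[[0,0,0.0005,0,0,0,-1],[0,0,0,0,0,0,-1]])

```text
clock: 7.05
position: [0.5871, -0.1536, 0.0331]
ee_rot: [0.981, 0.195, 0.0, 0.0]
ft_force: [-1.8, 1.9, 8.8]
grip_width: 0.006
```

Call:
move_arm(deltas=[[0,0,-0.004,0,0,0,-1],[0,0,-0.03,0,0,0,-1],[0,-0.02,-0.01,0,0,0,-1],[0,-0.045,0,0,0,0,-1],[0,-0.045,0,0,0,0,-1],[-0.0005,-0.0175,0,0,0,0,-1],[0,0,0,0,0,0,-1],[0,0,0,0,0,0,-1]])

```text
clock: 8.05
position: [0.5379, -0.0373, 0.0762]
ee_rot: [0.981, 0.194, -0.0, 0.0]
ft_force: [0.5, -0.3, -0.3]
grip_width: 0.003
```

```bash
python3 - <<'E'
from h import *
go('square',.046)
for n,(a,b,c,e) in dict(side=(140,260,280,400)).items():
    p,d=viewer.camera(n); cv2.imwrite(f"pics/{n}4.png",cv2.resize(p[a:b,c:e,::-1],None,fx=5,fy=5,interpolation=cv2.INTER_CUBIC)[:600])
E
```

```text
8.05 [ 0.5379 -0.0373  0.0762] [ 0.47 -0.28 -0.26] 0.0027360116937439577
[[ 9.246e-01  3.809e-01  0.000e+00]
 [ 3.809e-01 -9.246e-01 -6.000e-04]
 [-2.000e-04  6.000e-04 -1.000e+00]]
delta [ 0.0006 -0.0014  0.0302] turn z needed -22.39
```

View pics/side4.png

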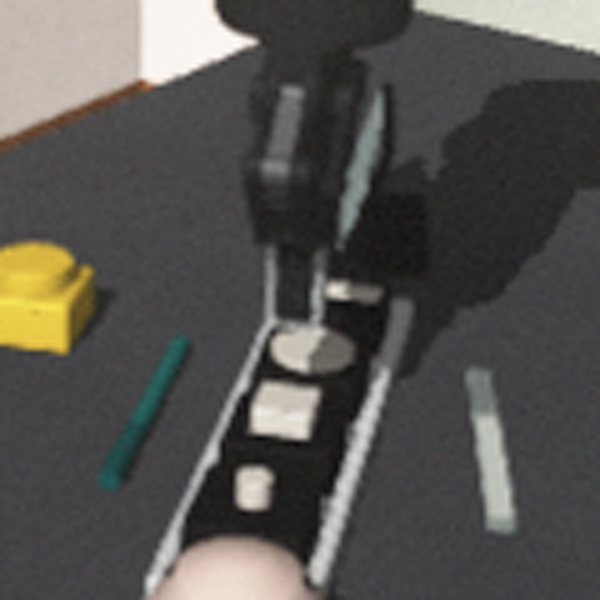

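The bar key at (355,293) is now low. The square key at (285,410) and the dot key at (253,488) are still up, and the tip is above the square key. Next I'll press the square.

Call:
move_arm(deltas=[[0,0,0.018,0,0,0,-1],[0,0,0.012,0,0,0,-1],[0,0,0.004,0,0,0,-1],[0,0,0.002,0,0,0,-1],[0,0,0.002,0,0,0,-1],[0,0,0.002,0,0,0,-1],[0,0,0.001,0,0,0,-1],[0,0,0,0,0,0,-1]])

```text
clock: 9.1
position: [0.5379, -0.036, 0.0355]
ee_rot: [0.981, 0.195, 0.0, 0.0]
ft_force: [-0.1, 0.2, -0.5]
grip_width: -0.002
```

Call:
move_arm(deltas=[[0,0,0.001,0,0,0,-1],[0,0,0.0007,0,0,0,-1],[0,0,0,0,0,0,-1]])

```text
clock: 9.48
position: [0.5379, -0.036, 0.0337]
ee_rot: [0.981, 0.195, 0.0, 0.0]
ft_force: [0.0, 0.1, 0.7]
grip_width: -0.001
```

Call:
move_arm(deltas=[[0,0,0.0008,0,0,0,-1],[0,0,0,0,0,0,-1]])

```text
clock: 9.72
position: [0.5379, -0.036, 0.0331]
ee_rot: [0.981, 0.195, 0.0, 0.0]
ft_force: [-0.3, 0.4, 5.4]
grip_width: -0.001
```

Call:
move_arm(deltas=[[0,0,-0.004,0,0,0,-1],[0,0,-0.03,0,0,0,-1],[0,0,-0.05,0,0,0,-1],[0,0,-0.05,0,0,0,-1],[0,0,-0.05,0,0,0,-1],[-0.03,0.03,0,0,0,0,-1],[-0.04,0.04,0,0,0,0,-1],[-0.04,0.04,0,0,0,0,-1],[-0.04,0.04,0,0,0,0,-1],[-0.04,0.04,0,0,0,0,-1]])

```text
clock: 10.98
position: [0.4337, -0.2857, 0.2171]
ee_rot: [0.981, 0.195, 0.0, 0.0]
ft_force: [-0.1, -0.1, -0.5]
grip_width: -0.003
```

Call:
move_arm(deltas=[[-0.04,0.04,0,0,0,0,-1],[-0.04,0.04,0,0,0,0,-1],[-0.04,0.04,0,0,0,0,-1],[-0.04,0.03,0,0,0,0,-1],[-0.04,0.03,0,0,0,0,-1],[0,0,0,0,0,0,-1],[0,0,0,0,0,0,-1]])

```text
clock: 11.85
position: [0.3192, -0.5263, 0.2167]
ee_rot: [0.981, 0.195, 0.0, -0.0]
ft_force: [-0.2, 0.4, -0.1]
grip_width: -0.002
```

```bash
python3 - <<'E'
from h import *
print(manip.get_obs()['position'])
im=[]
for n,(a,b,c,e) in dict(side=(140,260,280,400),top=(140,260,270,420)).items():
    p,d=viewer.camera(n); cv2.imwrite(f"pics/{n}5.png",cv2.resize(p[a:b,c:e,::-1],None,fx=5,fy=5,interpolation=cv2.INTER_CUBIC)[:600])
    if n=="top":
        q=cv2.imread("pics/top0.png"); print("diff px",[(int(np.abs(p[y-4:y+5,x-4:x+5,::-1].astype(int)-q[y-4:y+5,x-4:x+5]).mean())) for x,y in [(268,253),(343,176),(378,243),(457,160)]])
        d0=np.load("top0.npy")
        for k,u,v in [("dot",308,228),("square",338,215),("round",368,202),("bar",398,189)]:
            r=3 if k!="dot" else 2; s=np.s_[v-r:v+r+1,u-1:u+2]; print(k,"drop mm",((np.median(d[s])-np.median(d0[s]))*1000).round(1))
E
```

```text
[ 0.31918265 -0.52631632  0.21665565]
diff px [0, 0, 0, 0]
dot drop mm -0.9
square drop mm 7.5
round drop mm 7.4
bar drop mm 9.5
```

View pics/side5.png

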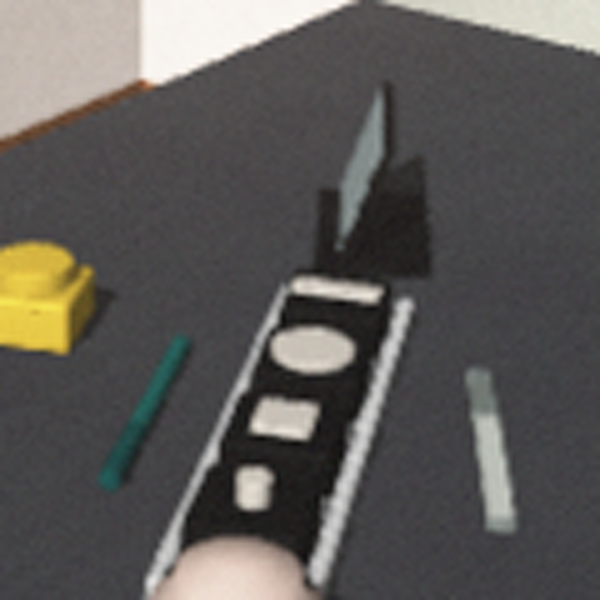

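View pics/top5.png

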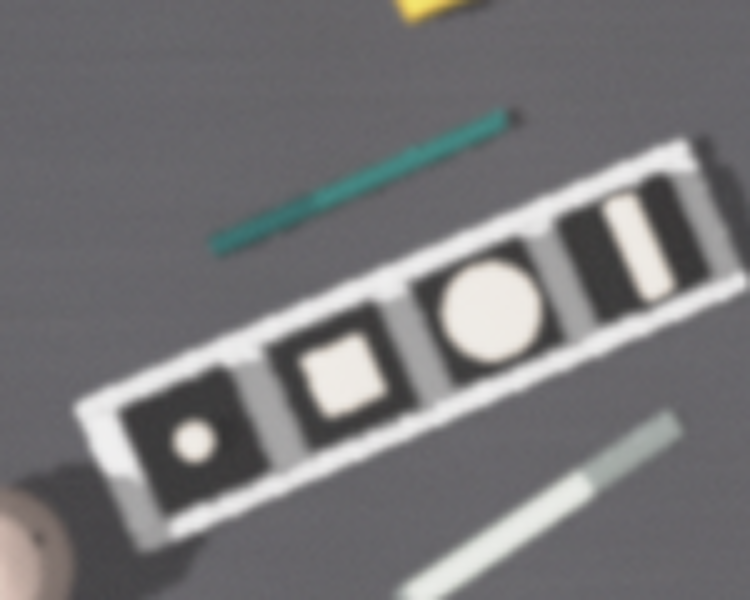

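The round, bar and square keys are down, the dot key is up, and the modules look flat in the dock. Nothing else has moved, so I'm handing in.

```bash
python3 -c "
from workcell import manip
print(manip.hand_in())"
```

```text
the job is handed in; nothing more can be done
None
```

I pressed the power (large round), tone (bar) and dimmer (square) keys in that order with the shut fingertips, then moved the arm clear and handed the job in at about 12 s of the 45 s.

- **Presses:** each key was pushed until it bottomed out, at a fingertip height of 33.1 mm against the 33 mm expected. The force readings there were 6.4 N (round), 8.8 N (bar) and 5.4 N (square).
- **Key depth afterwards:** the top camera's depth showed drops of 7.4 mm (round), 9.5 mm (bar) and 7.5 mm (square). The bar's 9.5 mm is more than its 8 mm travel, which I put down to depth noise of 1–3 mm. The timer key changed by −0.9 mm, so it is still up.
- **Surroundings:** in both camera views the four modules look flat in the dock. The top view showed no change where the blender case, brow pencil, nail file and mirror stand. The arm went nowhere near the two yellow look-alikes, but I made no before-and-after comparison of them.

No check failed. Contact force while the keys were sliding was close to the sensor noise, so I judged "fully down" from the force rise at the bottom and from the pictures.

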